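# Change the blade of a vegetable slicer

### The arm

A 6-joint arm with a two-finger parallel gripper is mounted at the origin on a cart in front of the work surface, level with it; the furniture and walls round the work are solid. World frame = base frame: x ahead of the robot, y to its left, z up, the work surface at z = 0. Lengths are in m, angles in rad, forces in N, time in s.
With the tool pointing down it reaches from about 0.35 to 0.85 m from the base axis. Payload 8.1 kg.
Tool frame: the origin (TCP) lies on the mounting face of the last link; the fingertips stand 186 mm ahead of it and the grasp point (between the pads) lies 167 mm ahead of it; z points along the fingers, y is the line along which they close (so a half turn about z gives the same grasp; the last joint's range is limited). The gripper opens to 93 mm and grips with 3 to 60 N. Pads are 15 mm wide; open, the fingers measure 128 mm over their backs; the gripper's body (75 mm by 188 mm) begins 65 mm behind the grasp point.
Start: joints at [1.243, 0.13, 1.488, -0, 1.523, -0.085], TCP at [0.144, 0.582, 0.405] pointing down, gripper open.
Joint ranges: [-2.96, 2.96], [-0.89, 2.26], [0.02, 2.5], [-1.34, 4.48], [0, 2.73], [-2.66, 2.66]. Speed limits (rad/s): [2.39, 2.39, 2.79, 3.14, 3.14, 3.14].

### API

Orientations are given as a rotation vector (axis times angle).
In Python, from plant import * gives the robot as it stands. The module is installed in compiled form; this text tells all that it offers.
- The arm moves only by the tool arm_command, never from a script. Its argument "increments" is a list of rows, each a list of 6 numbers: the shift along the tool's x, y, z in units of 0.2 m (1.0 is 0.2 m), then the turn, a rotation vector about the tool's x, y, z in units of pi rad (1.0 is pi rad). A call has exactly 5 rows; each row is the pose to reach, as a shift and turn from the pose commanded when the call began, along the tool's axes at that moment, turning the shorter way round; what a row does not reach only later rows make up. A row lasts 1/8 s, in which the tool goes at most 62.5 mm and 10.7 degrees, less where a joint would pass 70% of its speed; a pose out of reach is approached as far as the arm can. A call with a number of a shift or a turn outside -1 to 1 is refused whole. A call with a gripper value outside its range is refused whole. "fingers" is the closure, from -1 (fully open) to 1 (shut), set as the call begins (left out, the last holds). The fingers move at their own pace and stop on an object; "force" is the grip in N (left out, the last holds). Time passes only in rows, so rows that repeat a pose let the fingers close, or fill a call up. It gives the time, the measured TCP pose, the force, the opening and the grip force at its end, in the units of the state.
- read_state(): the state, without advancing time (a new reading comes with each control period).
- read_camera(name): name is "scene" or "top" or "wrist"; returns a dict with "image" (384x512x3 uint8, red, green, blue), "fx", "fy", "cx", "cy" (pixels), "k1" (the pictures are not rectified: a ray, as slopes to the right and down, at radius r is drawn at 1 + k1 r^2 times it, then the intrinsics apply), "T" (4x4, takes a point from camera to world coordinates). Camera axes: x right, y down, z forward; pixel columns grow to the right and rows downward; lengths in m; the calibration is good to about 2 mm. A picture is of the moment at which its call begins. There is no depth.
- close_job(): hands the job in; it is judged then, once.
The state is a dict: "t": time; "q": joint angles; "dq": joint speeds; "joint_torque": joint torques, N m; "tool_pos": TCP position; "orientation": TCP orientation; "force": force on the tool from outside, world axes, zero at the start; "wrist_torque": the same for the moment, N m; "opening": finger opening in m; "gripper_force": force on a finger pad.
Only numpy, scipy, OpenCV 4.12 (cv2) and the standard library are available. Lean on these libraries where they do the work, as an engineer would, in place of code of your own. Each camera call takes 0.05 s, during which the arm holds its last target. There are 200 camera calls.

### The job

Change the slicer's blade for the plain one: draw the red bolt right back, lift out the toothed blade (orange grip) and lay it grip up in the middle of the blue plate, then lay the plain blade (black grip) flat in the seat with its notch over the brass pin, and push the bolt fully home over its tail. Set the blades down rather than dropping them, and leave the wavy blade (green grip) where it lies.

Things in the scene. Friction and masses are not known exactly. Their poses are not given: they have to be found in the camera images.
- slicer: White vegetable slicer fixed on the worktop, body 180 (x) x 170 (y) mm, grey handle to its -x. Origin: on the worktop below the seat's middle. The blade seat is a recess 66 mm wide (x) between bed plates that rise 4.5 mm above its floor; open at +y, a 4.5 mm tail stop at y = -68 mm. On the -y side a red bolt runs in guides with tops 42.5 mm above the worktop
- seat (a point): Centre of the seat floor, 30 mm above the slicer's origin, axes as the slicer's. A blade is seated when its origin and axes coincide with this point; free play there is about 2 to 3 mm
- pin (a point): Foot of the brass locating pin's axis on the seat floor, at y = +54 mm of the slicer. The pin is 10 mm in diameter, 12 mm high, its top 5 mm tapering to 4 mm diameter
- bolt (a joint): Slide of the red bolt, in m: 0 fully home (reaching 15 mm over a seated blade's tail, 2 mm above it), 0.03 drawn right back (clear of the blade by 15 mm). It moves along the slicer's -y as the value grows; light friction of about 1.5 N, stays where it is left
- bolt_tab (a point): Top centre of the red tab on the bolt; moves with it; axes as the slicer's. The tab is 12 mm wide (x), 30 mm long (y) and stands 22 mm above the bolt's 36 mm wide plate; the top of that plate is 44 mm above the worktop
- toothed_blade: Toothed blade with an orange grip, at first in the seat: steel plate 60 (x) x 130 (y) x 6 mm, 80 to 170 g; origin: centre of its underside, z up. On its middle a grip rib 12 wide (x), 40 long (y), 25 mm tall, so its top is 31 mm above the origin. Open notch in the middle of the +y end, 14 mm wide, 18 mm deep
- plain_blade: Plain straight-edged blade with a black grip, on the worktop at the robot's right; same shape, size, weight and axes as the toothed blade
- plain_blade_notch (a point): Point in the plain blade's notch, on its underside at y = +54 mm, which lies on the pin's axis when seated
- wavy_blade: Blade with a scalloped edge and a green grip, also on the worktop at the right; same shape and axes; to be left alone
- plate: Blue dinner plate, 235 mm across, rim 23 mm high, fixed on the worktop at the robot's left; origin: underside centre. Its flat middle is 5 mm above the worktop and 150 mm across; from there the rim slopes up, so a blade set down off-centre rests a little tilted
There are look-alikes about, which are no part of the job. Leave any purple look-alike of the plain_blade alone.

How it is judged:
On the way, in this order (a step that is already met when the one before it is completed fails the run):
1. the bolt is drawn back (at least 24 mm) (value of joint bolt above 0.024 m), for 0.1 s.
2. the toothed blade lies released on the plate, grip up (horizontal distance between toothed_blade and plate below 0.06 m and z of toothed_blade in the frame of plate below 0.03 m and angle between toothed_blade's own z axis and vertical below 0.35 rad and linear speed of toothed_blade below 0.02 m/s and contact force between the fingers and toothed_blade below 0.1 N), for 0.2 s.
3. the plain blade is seated with its notch over the pin, and let go, the bolt still drawn back (horizontal distance between plain_blade_notch and pin below 0.004 m and horizontal distance between plain_blade and seat below 0.006 m and z of each of plain_blade, plain_blade_notch in the frame of seat below 0.0025 m and angle between plain_blade's own z axis and vertical below 0.04 rad and angle between the y axis of plain_blade and the y axis of seat, either way round below 0.06 rad and linear speed of plain_blade below 0.02 m/s and contact force between the fingers and plain_blade below 0.1 N and value of joint bolt above 0.016 m), for 0.2 s.
4. the bolt is pushed home (within 4 mm) (value of joint bolt below 0.004 m), for 0.2 s.
At the end, for the whole second after the job is handed in: Bolt home (under 4 mm). Plain blade at rest flat in the seat: notch point within 4 mm of the pin axis, centre within 6 mm of the seat's, underside within 2.5 mm of the floor, turned under 0.06 rad. Toothed blade at rest on the plate, grip up (tilt under 0.35 rad), centre within 60 mm of its centre (value of joint bolt below 0.004 m and horizontal distance between plain_blade_notch and pin below 0.004 m and horizontal distance between plain_blade and seat below 0.006 m and z of each of plain_blade, plain_blade_notch in the frame of seat below 0.0025 m and angle between plain_blade's own z axis and vertical below 0.04 rad and angle between the y axis of plain_blade and the y axis of seat, either way round below 0.06 rad and linear speed of each of plain_blade, toothed_blade below 0.02 m/s and horizontal distance between toothed_blade and plate below 0.06 m and z of toothed_blade in the frame of plate below 0.03 m and angle between toothed_blade's own z axis and vertical below 0.35 rad); the robot touches nothing.
It fails at once if the wavy blade is moved more than 15 mm (distance of wavy_blade from where it was at the start of the episode above 0.015 m).
It fails at once if a blade is dropped (moves faster than 0.7 m/s when not held, a fall of about 25 mm) ((linear speed of toothed_blade above 0.7 m/s and contact force between the fingers and toothed_blade below 0.05 N) or (linear speed of plain_blade above 0.7 m/s and contact force between the fingers and plain_blade below 0.05 N)).
It also fails if it takes over 69 s, if anything falls off the work surface, if the arm or the gripper's body presses on something with over 40 N, if the wrist force passes 120 N, or if a joint passes its speed limit or range.

## Working session

There is one attempt and no reset: what is moved stays moved. The work goes in short steps, Python scripts to look and compute and a tool call to move; the robot and the scene stay as the last step left them, time stands still between calls to the robot, and variables do not carry over. Pictures are saved under pics/ and viewed, at most 10 in all, crops included, and the job is handed in when it is done.

Besides the shell and the picture viewer there is one more tool, called as name([rows], argument=value, ...), one row to a line, values as JSON. arm_command: Moves the arm, as the interface text tells. Shifts and turns lie within -1 to 1; 1 stands for 0.2 m of shift or pi rad of turn. Its arguments: {"type":"object","properties":{"increments":{"type":"array","items":{"type":"array","items":{"type":"number","minimum":-1,"maximum":1}}},"fingers":{"type":"number"},"force":{"type":"number"}},"required":["increments"]}

```bash
mkdir -p pics; cat > h.py <<'E'
from plant import *
import numpy as np, cv2
from scipy.spatial.transform import Rotation as R
def ray(c,u,v):
    xd=np.array([(u-c['cx'])/c['fx'],(v-c['cy'])/c['fy']]); x=xd.copy()
    for _ in range(20): x=xd/(1+c['k1']*(x@x))
    d=np.array(c['T'])[:3,:3]@np.array([x[0],x[1],1]); return np.array(c['T'])[:3,3],d
def onz(c,u,v,z):
    o,d=ray(c,u,v); return o+d*(z-o[2])/d[2]
def proj(c,p):
    T=np.array(c['T']); q=T[:3,:3].T@(np.array(p)-T[:3,3]); x=q[:2]/q[2]; x=x*(1+c['k1']*(x@x))
    return np.array([x[0]*c['fx']+c['cx'],x[1]*c['fy']+c['cy']])
def save(im,n,s=1): cv2.imwrite('pics/'+n,cv2.resize(im[:,:,::-1],None,fx=s,fy=s,interpolation=cv2.INTER_CUBIC))
def inc(pos,yaw=None,tilt=None):
    """increment (units) from current commanded≈measured pose to world pos; yaw= angle of tool y axis in world"""
    s=read_state(); R0=R.from_rotvec(s['orientation'])
    d=R0.as_matrix().T@(np.array(pos)-s['tool_pos'])/0.2
    rv=np.zeros(3)
    if yaw is not None:
        y=np.array([np.cos(yaw),np.sin(yaw),0]); z=np.array([0,0,-1.]); 
        c=[]
        for sg in (1,-1):
            M=np.column_stack([np.cross(sg*y,z),sg*y,z]); c.append((R0.inv()*R.from_matrix(M)).as_rotvec()/np.pi)
        rv=min(c,key=np.linalg.norm)
    return np.round(d,3),np.round(rv,4)
E
python3 - <<'E'
from h import *
s=read_state(); print({k:np.round(v,3) for k,v in s.items()})
print(R.from_rotvec(s['orientation']).as_matrix().round(3))
for n in ('top','scene','wrist'):
    c=read_camera(n); np.save(n+'.npy',c,allow_pickle=True); print(n,np.round(c['T'],3).tolist(),c['fx'],c['k1'])
    save(c['image'],n+'.png',1.5)
E
```

```text
{'t': np.float64(0.0), 'q': array([ 1.243,  0.131,  1.489,  0.   ,  1.523, -0.085]), 'dq': array([-0.   , -0.002, -0.   ,  0.002, -0.   , -0.001]), 'joint_torque': array([-0.0000e+00, -5.5985e+01, -4.9175e+01,  7.7000e-02,  3.6000e-02,
       -0.0000e+00]), 'tool_pos': array([0.144, 0.582, 0.404]), 'orientation': array([-3.800e-01, -3.118e+00,  3.000e-03]), 'force': array([0.494, 1.195, 1.169]), 'wrist_torque': array([-0.033, -0.034,  0.008]), 'gripper_force': np.float64(0.0), 'opening': np.float64(0.093)}
[[-0.971  0.24  -0.001]
 [ 0.24   0.971 -0.002]
 [ 0.    -0.002 -1.   ]]
top [[0.125, -0.948, 0.291, 0.009], [-0.992, -0.121, 0.033, -0.247], [0.004, -0.293, -0.956, 1.704], [0.0, 0.0, 0.0, 1.0]] 418.4311989971408 -0.14835591249641877
scene [[-0.663, -0.388, 0.64, -0.733], [-0.748, 0.347, -0.565, 0.892], [-0.003, -0.854, -0.521, 1.103], [0.0, 0.0, 0.0, 1.0]] 442.56375412879066 -0.1649058504176415
wrist [[0.241, 0.927, 0.286, 0.065], [0.971, -0.23, -0.073, 0.603], [-0.002, 0.295, -0.955, 0.383], [0.0, 0.0, 0.0, 1.0]] 293.68647912618525 -0.06925521918808891
```

View pics/top.png

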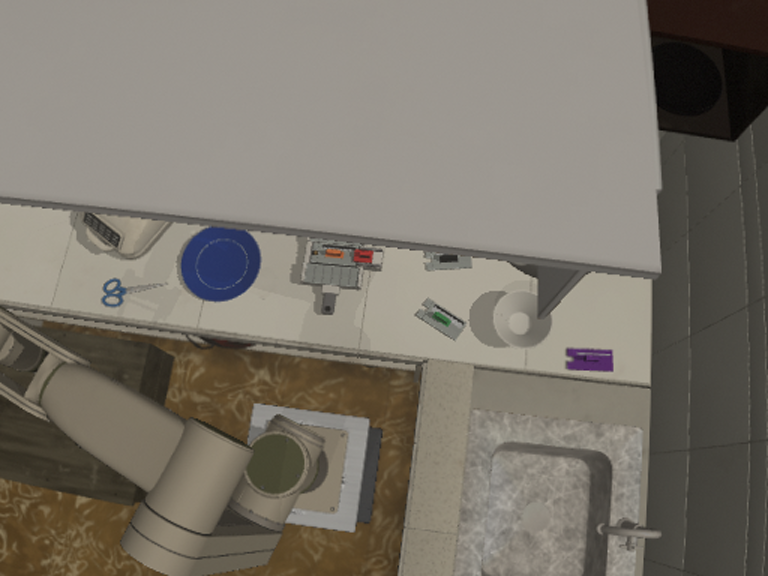

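View pics/scene.png

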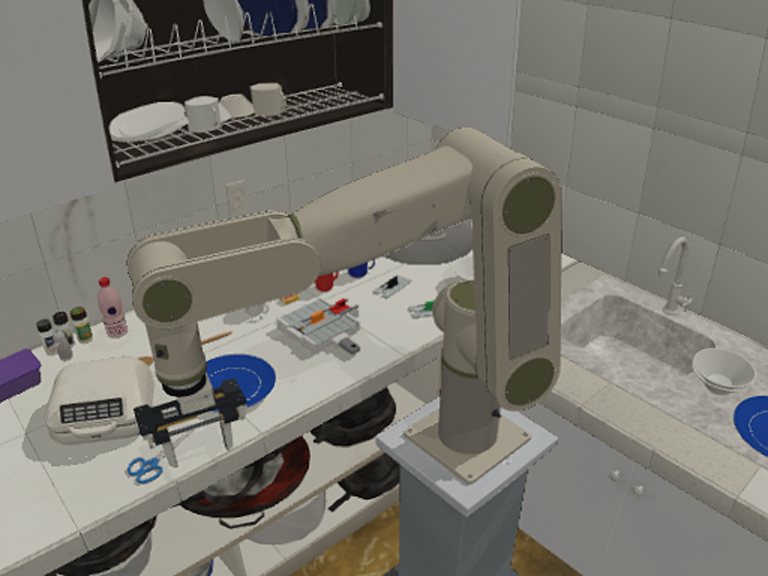

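The top view (1.5x) shows the blue plate at (220,263), and the slicer with the orange grip at (333,253) and the red bolt at (364,257). Candidates for the plain blade are the black-grip blade at (450,259), the green-grip wavy blade at (441,318) and the purple look-alike at (590,358). The black grip is the one described. It is partly hidden by the cabinet, so I'll confirm it up close.

```bash
cat >> h.py <<'E'
def blobs(c,lo,hi,amin=8):
    hsv=cv2.cvtColor(c['image'],cv2.COLOR_RGB2HSV); m=cv2.inRange(hsv,np.array(lo),np.array(hi))
    n,l,st,ce=cv2.connectedComponentsWithStats(m)
    out=[]
    for i in range(1,n):
        if st[i,4]>=amin:
            ys,xs=np.where(l==i); out.append((st[i,4],ce[i],st[i,:4],cv2.minAreaRect(np.column_stack([xs,ys]).astype(np.float32))))
    return sorted(out,key=lambda o:-o[0])
COL=dict(orange=((8,150,120),(18,255,255)),red=((0,180,100),(5,255,255)),green=((45,120,60),(80,255,255)),blue=((110,150,60),(125,255,255)),black=((0,0,0),(180,255,40)))
E
python3 - <<'E'
from h import *
for n in ('top','scene'):
    c=np.load(n+'.npy',allow_pickle=True).item()
    for k,z in (('orange',.061),('red',.06),('green',.031),('blue',.015)):
        for b in blobs(c,*COL[k])[:3]: print(n,k,b[0],b[1].round(1),b[2],onz(c,*b[1],z).round(3))
    if n=='top':
        print('black',onz(c,300,173,.031).round(3)); print('handle',onz(c,218,202,.03).round(3))
E
```

```text
top orange 30 [223.5 168.2] [218 166  11   6] [ 0.581 -0.008  0.061]
top blue 69 [142.  187.8] [134 183  19   9] [0.465 0.333 0.015]
top blue 30 [135.3 159.7] [130 158  12   5] [0.587 0.39  0.015]
top blue 26 [127.2 184.1] [122 182  11   5] [0.473 0.402 0.015]
black [ 0.611 -0.329  0.031]
handle [ 0.441 -0.004  0.03 ]
scene orange 51 [211.2 211.1] [207 207   9   9] [0.567 0.014 0.061]
scene red 105 [216.5 187.9] [211 183  14  11] [ 0.708 -0.119  0.06 ]
scene red 48 [225.4 204.6] [220 200  13   9] [ 0.568 -0.063  0.06 ]
scene green 25 [285.4 203.6] [283 201   6   6] [ 0.432 -0.294  0.031]
scene blue 899 [161.7 249.7] [137 237  46  34] [0.534 0.285 0.015]
scene blue 627 [502.1 281.1] [490 264  22  40] [-0.476 -0.541  0.015]
scene blue 72 [238.7 180.1] [233 175  12  10] [ 0.756 -0.29   0.015]
```

```bash
cat >> h.py <<'E'
def plan(wps,start=None):
    """wps: (grasp-independent TCP pos, yaw of tool y in rad); prints final-row increment for each call"""
    s=read_state(); p,R0=(np.array(s['tool_pos']),R.from_rotvec(s['orientation'])) if start is None else start
    for q,yaw in wps:
        q=np.array(q,float)
        M=R.from_matrix(np.column_stack([[np.sin(yaw),-np.cos(yaw),0],[np.cos(yaw),np.sin(yaw),0],[0,0,-1.]])) 
        M=R.from_matrix(np.column_stack([np.cross(M.as_matrix()[:,1],[0,0,-1.]),M.as_matrix()[:,1],[0,0,-1.]]))if 0 else None
        y=np.array([np.cos(yaw),np.sin(yaw),0]); z=np.array([0,0,-1.]); M=R.from_matrix(np.column_stack([np.cross(y,z),y,z]))
        d=R0.inv().apply(q-p)/.2; rv=(R0.inv()*M).as_rotvec()/np.pi
        print('shift',d.round(3).tolist(),'turn',rv.round(4).tolist(),'rows>=%.1f'%max(np.linalg.norm(d)*.2/.0625,np.linalg.norm(rv)*180/10.7))
        p,R0=q,M
E
sed -i '/M=R.from_matrix(np.column_stack(\[\[np.sin/d;/if 0 else None/d' h.py
python3 - <<'E'
from h import *
plan([((.29,.39,.39),.88),((.43,.20,.38),.44),((.56,.0,.37),0)])
E
```

```text
shift [-0.939, -0.758, 0.071] turn [-0.0005, 0.0001, 0.1426] rows>=3.9
shift [-1.145, -0.286, 0.05] turn [0.0, 0.0, 0.1401] rows>=3.8
shift [-1.182, 0.162, 0.05] turn [0.0, 0.0, 0.1401] rows>=3.8
```

```bash
python3 - <<'E'
from h import *
plan([((.26,.43,.39),.99),((.38,.29,.38),.66),((.48,.15,.37),.33),((.56,.0,.36),0)])
E
```

```text
shift [-0.745, -0.6, 0.07] turn [-0.0005, 0.0, 0.1076] rows>=3.1
shift [-0.886, -0.256, 0.05] turn [0.0, 0.0, 0.105] rows>=3.0
shift [-0.86, -0.034, 0.05] turn [0.0, 0.0, 0.105] rows>=2.8
shift [-0.839, 0.135, 0.05] turn [0.0, 0.0, 0.105] rows>=2.7
```

arm_command([
  [-0.15, -0.12, 0.014, 0, 0, 0.0215],
  [-0.3, -0.24, 0.028, 0, 0, 0.043],
  [-0.45, -0.36, 0.042, 0, 0, 0.0646],
  [-0.6, -0.48, 0.056, 0, 0, 0.086],
  [-0.745, -0.6, 0.07, 0, 0, 0.1076],
])

```text
t: 0.78
tool_pos: [0.2606, 0.429, 0.3904]
orientation: [-0.903, -3.009, 0.001]
force: [0.3, 0.1, 0.3]
opening: 0.093
gripper_force: 0.0
```

arm_command([
  [-0.177, -0.051, 0.01, 0, 0, 0.021],
  [-0.354, -0.102, 0.02, 0, 0, 0.042],
  [-0.532, -0.154, 0.03, 0, 0, 0.063],
  [-0.709, -0.205, 0.04, 0, 0, 0.084],
  [-0.886, -0.256, 0.05, 0, 0, 0.105],
])

```text
t: 1.4
tool_pos: [0.3806, 0.289, 0.3805]
orientation: [-1.385, -2.82, 0.0]
force: [1.3, 0.4, 0.4]
opening: 0.0931
gripper_force: 0.0
```

arm_command([
  [-0.172, -0.007, 0.01, 0, 0, 0.021],
  [-0.344, -0.014, 0.02, 0, 0, 0.042],
  [-0.516, -0.02, 0.03, 0, 0, 0.063],
  [-0.688, -0.027, 0.04, 0, 0, 0.084],
  [-0.86, -0.034, 0.05, 0, 0, 0.105],
])

```text
t: 2.02
tool_pos: [0.4806, 0.149, 0.3704]
orientation: [-1.829, -2.554, 0.0]
force: [0.1, 0.3, -0.3]
opening: 0.0928
gripper_force: 0.0
```

arm_command([
  [-0.168, 0.027, 0.01, 0, 0, 0.021],
  [-0.336, 0.054, 0.02, 0, 0, 0.042],
  [-0.503, 0.081, 0.03, 0, 0, 0.063],
  [-0.671, 0.108, 0.04, 0, 0, 0.084],
  [-0.839, 0.135, 0.05, 0, 0, 0.105],
])

```text
t: 2.65
tool_pos: [0.5604, -0.001, 0.3603]
orientation: [-2.223, -2.219, 0.001]
force: [0.0, -1.1, -0.1]
opening: 0.0929
gripper_force: 0.0
```

```bash
python3 - <<'E'
from h import *
s=read_state(); print(s['t'],s['tool_pos'].round(4),s['q'].round(3))
c=read_camera('wrist'); np.save('w1.npy',c,allow_pickle=True); save(c['image'],'w1.png',1.5)
for k,z in (('orange',.061),('red',.066),('green',.031),('blue',.015)):
    for b in blobs(c,*COL[k],40)[:2]: print(k,b[0],b[1].round(1),b[2],[np.round(x,1) for x in b[3]],onz(c,*b[1],z).round(4))
E
```

```text
2.65 [ 0.5604 -0.001   0.3603] [-0.093  0.049  1.656  0.     1.437 -0.091]
orange 757 [285.5 181.6] [276 158  19  48] [array([285. , 181.5]), array([47., 18.]), np.float64(90.0)] [0.587  0.0064 0.061 ]
orange 82 [446.6 200.1] [430 184  27  34] [array([443.1, 200.6]), array([21.1, 36.6]), np.float64(9.2)] [ 0.7549 -0.0135  0.061 ]
red 1131 [285.9 252. ] [270 231  32  47] [array([285.5, 254. ]), array([46., 31.]), np.float64(90.0)] [ 0.5889 -0.0684  0.066 ]
red 150 [449.6 200.4] [445 185  10  32] [array([449.3, 200.5]), array([ 5.3, 32.1]), np.float64(10.3)] [ 0.7547 -0.0121  0.066 ]
green 105 [188.7 371.4] [180 366  17  12] [array([188.4, 373.2]), array([11.6, 14.3]), np.float64(26.6)] [ 0.4608 -0.2783  0.031 ]
```

View pics/w1.png

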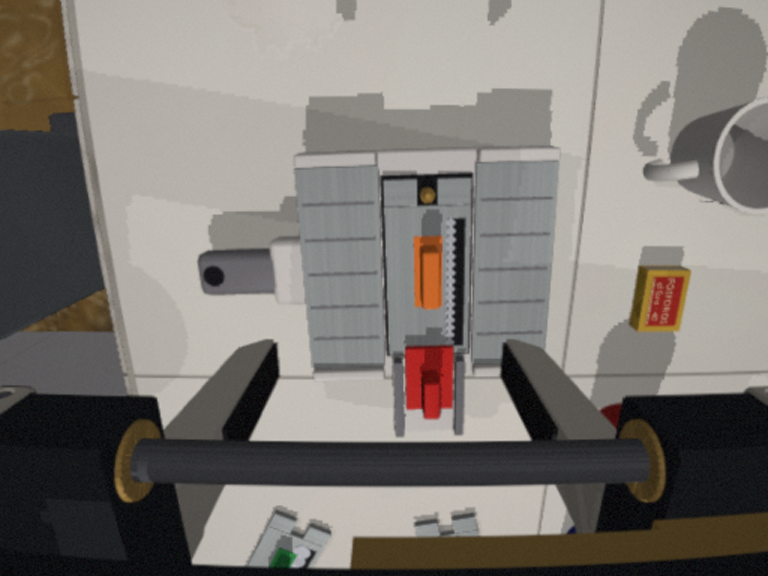

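The wrist view shows the slicer square to the tool. The orange grip is at about (428,271), the brass pin at (428,194), the red tab top at about (432,393), and the notched ends of the green and black blades are at the bottom.

```bash
python3 - <<'E'
from h import *
c=np.load('w1.npy',allow_pickle=True).item()
f=lambda n,u,v,z: print(n,onz(c,u/1.5,v/1.5,z).round(4))
f('pin top',428,192,.042)
for n,u,v in (('bl',296,158),('br',558,151),('seat l top',381,175),('seat l bot',386,352),('seat r top',474,175),('seat r bot',471,350)): f(n,u,v,.0345)
f('tabtop far',432,417,.066);f('tabtop near',431,371,.066)
im=c['image']; g=im[240:290,255:320]; save(im[225:290,240:330],'tab.png',8)
hsv=cv2.cvtColor(im,cv2.COLOR_RGB2HSV)
b=im[100:145,240:330].astype(int)
E
```

```text
pin top [0.5874 0.0567 0.042 ]
bl [0.4991 0.079  0.0345]
br [0.6752 0.0838 0.0345]
seat l top [0.556  0.0675 0.0345]
seat l bot [ 0.5588 -0.0634  0.0345]
seat r top [0.619  0.0675 0.0345]
seat r bot [ 0.6236 -0.062   0.0345]
tabtop far [ 0.592  -0.1001  0.066 ]
tabtop near [ 0.5902 -0.063   0.066 ]
```

View pics/tab.png

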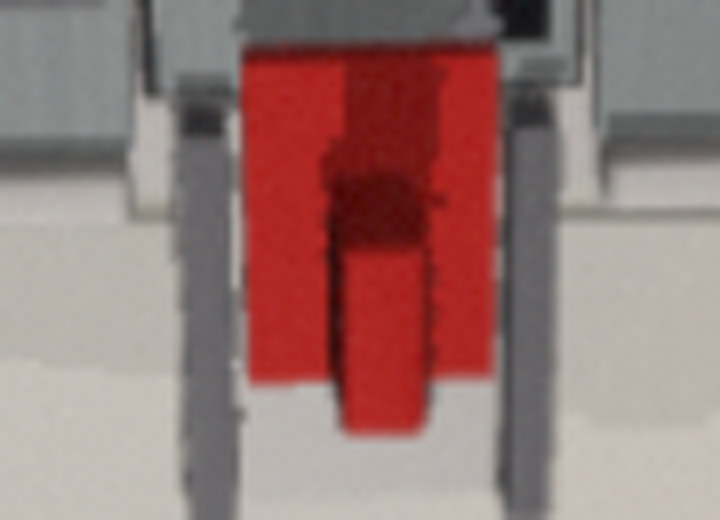

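```bash
python3 - <<'E'
from h import *
plan([((.591,-.087,.27),.026),((.591,-.087,.235),.026),((.5918,-.119,.235),.026),((.5918,-.119,.27),.026),((.588,.004,.27),.026),((.588,.004,.2255),.026)])
E
```

```text
shift [-0.413, 0.15, 0.451] turn [0.0, 0.0006, -0.0105] rows>=2.0
shift [0.0, 0.0, 0.175] turn [0.0, 0.0, 0.0] rows>=0.6
shift [-0.16, -0.0, 0.0] turn [0.0, 0.0, 0.0] rows>=0.5
shift [0.0, 0.0, -0.175] turn [0.0, 0.0, 0.0] rows>=0.6
shift [0.615, -0.003, 0.0] turn [0.0, 0.0, 0.0] rows>=2.0
shift [0.0, 0.0, 0.223] turn [0.0, 0.0, 0.0] rows>=0.7
```

arm_command([
  [-0.1, 0.037, 0.11, 0, 0, -0.0026],
  [-0.2, 0.075, 0.22, 0, 0, -0.005],
  [-0.3, 0.112, 0.33, 0, 0, -0.0078],
  [-0.413, 0.15, 0.45, 0, 0, -0.0105],
  [-0.413, 0.15, 0.45, 0, 0, -0.0105],
], fingers=0.25, force=20)

```text
t: 3.32
tool_pos: [0.5891, -0.0835, 0.2679]
orientation: [-2.183, -2.253, 0.004]
force: [-0.8, 0.2, 0.2]
opening: 0.0475
gripper_force: 0.0
```

```bash
python3 - <<'E'
from h import *
s=read_state(); print(s['tool_pos'].round(4),s['opening'])
plan([((.591,-.087,.235),.026)])
c=read_camera('wrist'); 
for b in blobs(c,*COL['red'],100)[:2]: print(b[0],b[1],b[2],onz(c,*b[1],.06))
print([proj(c,p).round(0) for p in ((.591,-.072,.066),(.591,-.102,.066),(.585,-.102,.066),(.597,-.102,.066))])
im=c['image'].copy()
for p in ((.585,-.072,.066),(.597,-.072,.066),(.585,-.102,.066),(.597,-.102,.066)): cv2.circle(im,tuple(int(x) for x in proj(c,p).round()),1,(0,255,255),-1)
save(im[180:384,130:430],'tab2.png',2.6)
E
```

```text
[ 0.5891 -0.0835  0.2679] 0.047506081443832886
shift [-0.018, 0.01, 0.164] turn [-0.0015, -0.0003, 0.0018] rows>=0.5
2980 [262.31275168 213.63255034] [238 181  49  72] [ 0.59084813 -0.07373853  0.06      ]
714 [495.20728291 150.03361345] [476 125  36  50] [ 0.74563105 -0.0237688   0.06      ]
[array([263., 214.]), array([261., 255.]), array([253., 254.]), array([270., 255.])]
```

View pics/tab2.png

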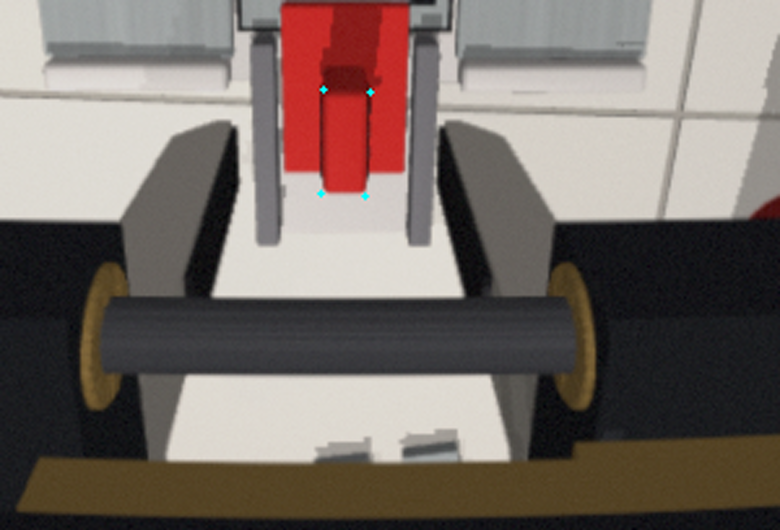

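The crop shows my predicted tab corners sitting on the red tab top, so the estimate is good. Next I descend, grip and draw the bolt.

arm_command([
  [-0.004, 0.002, 0.05, 0, 0, 0],
  [-0.008, 0.004, 0.1, 0, 0, 0],
  [-0.01, 0.005, 0.15, 0, 0, 0],
  [-0.01, 0.005, 0.17, 0, 0, 0],
  [-0.01, 0.005, 0.17, 0, 0, 0],
])

```text
t: 4.0
tool_pos: [0.591, -0.0844, 0.2363]
orientation: [-2.183, -2.258, 0.001]
force: [0.3, 0.3, -1.6]
opening: 0.0348
gripper_force: 0.0
```

arm_command([
  [0, 0, 0, 0, 0, 0],
  [0, 0, 0, 0, 0, 0],
  [0, 0, 0, 0, 0, 0],
  [0, 0, 0, 0, 0, 0],
  [0, 0, 0, 0, 0, 0],
], fingers=1)

```text
t: 4.62
tool_pos: [0.5906, -0.0846, 0.237]
orientation: [-2.183, -2.257, 0.003]
force: [-7.2, -0.3, 6.5]
opening: 0.0116
gripper_force: 20.0
```

arm_command([
  [-0.035, 0, 0, 0, 0, 0],
  [-0.07, 0, 0, 0, 0, 0],
  [-0.105, 0, 0, 0, 0, 0],
  [-0.14, 0, 0, 0, 0, 0],
  [-0.155, 0, 0, 0, 0, 0],
])

```text
t: 5.25
tool_pos: [0.5915, -0.114, 0.237]
orientation: [-2.181, -2.254, -0.002]
force: [-7.8, 18.1, 11.3]
opening: 0.0118
gripper_force: 20.0
```

arm_command([
  [0.01, 0, 0, 0, 0, 0],
  [0.01, 0, 0, 0, 0, 0],
  [0.01, 0, 0, 0, 0, 0],
  [0.01, 0, -0.08, 0, 0, 0],
  [0.01, 0, -0.16, 0, 0, 0],
], fingers=0.25)

```text
t: 5.88
tool_pos: [0.5923, -0.1136, 0.2702]
orientation: [2.184, 2.258, 0.0]
force: [0.7, 0.1, 0.3]
opening: 0.0347
gripper_force: 0.0
```

```bash
python3 - <<'E'
from h import *
s=read_state(); print(s['tool_pos'].round(4),s['opening'])
plan([((.5885,.004,.27),.026),((.5885,.004,.225),.026)])
c=read_camera('wrist'); 
for b in blobs(c,*COL['red'],100)[:1]: print(b[0],b[1],b[2],onz(c,b[1][0],b[2][1],.044).round(4),'bolt front edge; home would be y~-.047')
E
```

```text
[ 0.5923 -0.1136  0.2702] 0.03467549502447179
shift [0.588, 0.0, 0.001] turn [0.0002, 0.0001, 0.0023] rows>=1.9
shift [0.0, 0.0, 0.225] turn [0.0, 0.0, 0.0] rows>=0.7
2864 [257.41864525 209.80691341] [234 177  48  72] [ 0.5911 -0.0831  0.044 ] bolt front edge; home would be y~-.047
```

arm_command([
  [0.15, 0, 0, 0, 0, 0.0005],
  [0.3, 0, 0, 0, 0, 0.001],
  [0.45, 0, 0, 0, 0, 0.0015],
  [0.588, 0, 0, 0, 0, 0.002],
  [0.588, 0, 0, 0, 0, 0.002],
])

```text
t: 6.55
tool_pos: [0.5884, 0.0056, 0.2698]
orientation: [2.188, 2.253, 0.002]
force: [1.7, -1.0, 0.1]
opening: 0.035
gripper_force: 0.0
```

arm_command([
  [0, 0, 0.06, 0, 0, 0],
  [0, 0, 0.12, 0, 0, 0],
  [0, 0, 0.18, 0, 0, 0],
  [0, 0, 0.22, 0, 0, 0],
  [0, 0, 0.22, 0, 0, 0],
])

```text
t: 7.18
tool_pos: [0.588, 0.0038, 0.2238]
orientation: [-2.191, -2.25, 0.001]
force: [0.4, -0.2, -0.4]
opening: 0.0352
gripper_force: 0.0
```

arm_command([
  [0, 0, 0, 0, 0, 0],
  [0, 0, 0, 0, 0, 0],
  [0, 0, 0, 0, 0, 0],
  [0, 0, 0, 0, 0, 0],
  [0, 0, 0, 0, 0, 0],
], fingers=1, force=25)

```text
t: 7.8
tool_pos: [0.5884, 0.0041, 0.2251]
orientation: [2.191, 2.251, 0.0]
force: [-0.8, -0.5, 4.0]
opening: 0.0119
gripper_force: 25.0
```

arm_command([
  [0, 0, -0.05, 0, 0, 0],
  [0, 0, -0.15, 0, 0, 0],
  [0, 0, -0.3, 0, 0, 0],
  [0, 0, -0.5, 0, 0, 0],
  [0, 0, -0.6, 0, 0, 0],
])

```text
t: 8.43
tool_pos: [0.589, 0.004, 0.3488]
orientation: [2.188, 2.249, 0.005]
force: [0.0, 0.3, -1.0]
opening: 0.0115
gripper_force: 25.0
```

```bash
python3 - <<'E'
from h import *
s=read_state(); print(s['t'],s['tool_pos'].round(4),s['opening'],s['gripper_force'],s['force'])
for n in ('top','scene'):
    c=np.load(n+'.npy',allow_pickle=True).item() if n=='top' else read_camera(n)
    hsv=cv2.cvtColor(c['image'],cv2.COLOR_RGB2HSV); m=cv2.inRange(hsv,np.array((105,120,40)),np.array((130,255,255)))
    ct=max((k for k in cv2.findContours(m,0,2)[0] if cv2.boundingRect(k)[0]<300),key=cv2.contourArea)
    P=np.array([onz(c,*p[0],.023)[:2] for p in cv2.convexHull(ct)],np.float32)
    print(n,cv2.contourArea(ct),cv2.minEnclosingCircle(P),P.min(0),P.max(0))
c=read_camera('wrist')
for b in blobs(c,*COL['orange'],100)[:1]: print(b[:3],b[3])
E
```

```text
8.425 [0.589  0.004  0.3488] 0.011545318428046849 24.999522864818573 [ 0.04393631  0.27983449 -1.01488792]
top 1925.0 ((0.5233692526817322, 0.32370316982269287), 0.11465325206518173) [0.41195688 0.20954102] [0.62709737 0.4371662 ]
scene 1682.5 ((0.5242193937301636, 0.32714805006980896), 0.11633352935314178) [0.41039583 0.21360278] [0.6400338 0.4433373]
(np.int32(1268), array([259.64984227, 260.67271293]), array([249, 230,  22,  63], dtype=int32)) ((259.5, 261.0), (62.0, 21.0), 90.0)
```

```bash
python3 - <<'E'
from h import *
plan([((.556,.166,.32),.026),((.524,.326,.26),.026),((.524,.326,.202),.026)])
E
```

```text
shift [0.814, -0.145, 0.141] turn [0.0019, 0.0002, 0.0004] rows>=2.7
shift [0.804, -0.139, 0.3] turn [0.0, 0.0, 0.0] rows>=2.8
shift [0.0, 0.0, 0.29] turn [0.0, 0.0, 0.0] rows>=0.9
```

arm_command([
  [0.12, -0.02, 0.02, 0, 0, 0],
  [0.28, -0.05, 0.05, 0, 0, 0],
  [0.45, -0.08, 0.08, 0, 0, 0],
  [0.63, -0.11, 0.11, 0, 0, 0],
  [0.814, -0.145, 0.14, 0, 0, 0],
])

```text
t: 9.15
tool_pos: [0.5539, 0.1669, 0.3145]
orientation: [-2.19, -2.25, 0.003]
force: [-0.3, 0.0, -1.3]
opening: 0.0117
gripper_force: 25.0
```

arm_command([
  [0.2, -0.035, 0.07, 0, 0, 0],
  [0.4, -0.07, 0.14, 0, 0, 0],
  [0.6, -0.105, 0.22, 0, 0, 0],
  [0.75, -0.13, 0.28, 0, 0, 0],
  [0.804, -0.139, 0.3, 0, 0, 0],
])

```text
t: 9.78
tool_pos: [0.5211, 0.327, 0.2538]
orientation: [-2.188, -2.252, 0.006]
force: [0.2, -0.4, -1.7]
opening: 0.0119
gripper_force: 25.0
```

arm_command([
  [0, 0, 0.06, 0, 0, 0],
  [0, 0, 0.12, 0, 0, 0],
  [0, 0, 0.18, 0, 0, 0],
  [0, 0, 0.22, 0, 0, 0],
  [0, 0, 0.24, 0, 0, 0],
])

```text
t: 10.4
tool_pos: [0.5227, 0.3255, 0.208]
orientation: [-2.192, -2.251, 0.001]
force: [0.1, -0.2, -1.3]
opening: 0.0117
gripper_force: 25.0
```

```bash
python3 - <<'E'
from h import *
s=read_state(); print(s['t'],s['tool_pos'].round(4),s['opening'],s['force'].round(1))
c=read_camera('wrist'); save(c['image'],'pl.png',1.2)
plan([((.524,.326,.201),.026)])
E
```

```text
10.4 [0.5227 0.3255 0.208 ] 0.01174120424013105 [ 0.1 -0.2 -1.3]
shift [0.002, 0.007, 0.034] turn [-0.0003, 0.0001, 0.0002] rows>=0.1
```

View pics/pl.png

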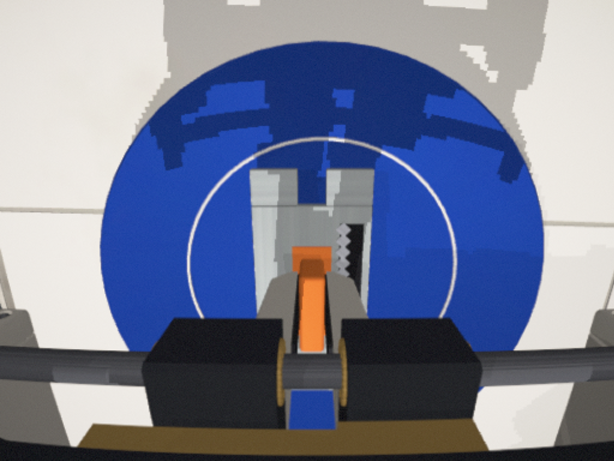

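The toothed blade hangs level inside the plate's ring (notch end at about (312,185), grip at (312,300)), so I lower and release it.

arm_command([
  [0, 0, 0.012, 0, 0, 0],
  [0, 0, 0.024, 0, 0, 0],
  [0, 0, 0.032, 0, 0, 0],
  [0, 0, 0.038, 0, 0, 0],
  [0, 0, 0.038, 0, 0, 0],
])

```text
t: 11.08
tool_pos: [0.5227, 0.326, 0.2011]
orientation: [-2.191, -2.251, 0.0]
force: [0.5, -0.4, -2.2]
opening: 0.0121
gripper_force: 25.0
```

arm_command([
  [0, 0, 0.005, 0, 0, 0],
  [0, 0, 0.01, 0, 0, 0],
  [0, 0, 0.012, 0, 0, 0],
  [0, 0, 0.012, 0, 0, 0],
  [0, 0, 0.012, 0, 0, 0],
])

```text
t: 11.7
tool_pos: [0.5228, 0.3261, 0.2001]
orientation: [2.191, 2.251, 0.0]
force: [-4.6, -3.1, 10.2]
opening: 0.012
gripper_force: 25.0
```

arm_command([
  [0, 0, 0, 0, 0, 0],
  [0, 0, 0, 0, 0, 0],
  [0, 0, 0, 0, 0, 0],
  [0, 0, 0, 0, 0, 0],
  [0, 0, -0.05, 0, 0, 0],
], fingers=0.25)

```text
t: 12.32
tool_pos: [0.5222, 0.3257, 0.208]
orientation: [-2.191, -2.251, 0.003]
force: [0.1, -0.4, 0.6]
opening: 0.0348
gripper_force: 0.0
```

arm_command([
  [0, 0, -0.1, 0, 0, 0],
  [0, 0, -0.25, 0, 0, 0],
  [0, 0, -0.45, 0, 0, 0],
  [0, 0, -0.65, 0, 0, 0],
  [0, 0, -0.75, 0, 0, 0],
])

```text
t: 12.95
tool_pos: [0.5233, 0.3263, 0.3635]
orientation: [2.19, 2.25, 0.009]
force: [-0.1, 0.2, -1.4]
opening: 0.0347
gripper_force: 0.0
```

```bash
python3 - <<'E'
from h import *
s=read_state(); print(s['t'],s['tool_pos'].round(4),s['opening'],s['force'].round(1))
c=read_camera('wrist')
for b in blobs(c,*COL['orange'],100)[:1]: print(b[:3],onz(c,*b[1],.036))
plan([((.54,.14,.36),.026),((.55,-.05,.36),-.15),((.55,-.24,.36),-.3)])
E
```

```text
12.95 [0.5233 0.3263 0.3635] 0.03470048491663609 [-0.1  0.2 -1.4]
(np.int32(682), array([257.5       , 179.81524927]), array([250, 159,  16,  43], dtype=int32)) [0.52397796 0.32894862 0.036     ]
shift [-0.934, 0.056, 0.023] turn [0.0022, -0.0011, 0.0004] rows>=3.0
shift [-0.951, 0.025, 0.0] turn [0.0, 0.0, 0.056] rows>=3.0
shift [-0.939, 0.142, 0.0] turn [0.0, 0.0, 0.0477] rows>=3.0
```

The toothed blade stayed on the plate, grip at (0.524, 0.329). On to the plain blade.

arm_command([
  [-0.187, 0.011, 0.004, 0, 0, 0],
  [-0.374, 0.022, 0.01, 0, 0, 0],
  [-0.56, 0.034, 0.014, 0, 0, 0],
  [-0.747, 0.045, 0.018, 0, 0, 0],
  [-0.934, 0.056, 0.02, 0, 0, 0],
])

```text
t: 13.62
tool_pos: [0.5386, 0.1383, 0.3535]
orientation: [-2.19, -2.251, 0.002]
force: [1.1, 0.9, -0.3]
opening: 0.035
gripper_force: 0.0
```

arm_command([
  [-0.19, 0.005, 0, 0, 0, 0.011],
  [-0.38, 0.01, 0, 0, 0, 0.022],
  [-0.57, 0.015, 0, 0, 0, 0.034],
  [-0.76, 0.02, 0, 0, 0, 0.045],
  [-0.951, 0.025, 0, 0, 0, 0.056],
])

```text
t: 14.25
tool_pos: [0.5487, -0.0516, 0.3536]
orientation: [-2.381, -2.048, 0.002]
force: [0.7, -0.0, -0.2]
opening: 0.0349
gripper_force: 0.0
```

arm_command([
  [-0.188, 0.028, 0, 0, 0, 0.0095],
  [-0.376, 0.057, 0, 0, 0, 0.019],
  [-0.563, 0.085, 0, 0, 0, 0.0286],
  [-0.751, 0.114, 0, 0, 0, 0.038],
  [-0.939, 0.142, 0, 0, 0, 0.0477],
])

```text
t: 14.88
tool_pos: [0.5489, -0.2415, 0.3535]
orientation: [-2.527, -1.864, 0.001]
force: [0.5, 0.6, -0.3]
opening: 0.035
gripper_force: 0.0
```

```bash
python3 - <<'E'
from h import *
s=read_state(); print(s['t'],s['tool_pos'].round(4),s['q'].round(3))
c=read_camera('wrist'); np.save('w2.npy',c,allow_pickle=True); save(c['image'],'w2.png',1.5)
E
```

```text
14.875 [ 0.5489 -0.2415  0.3535] [-0.5    0.159  1.551  0.     1.433 -0.2  ]
```

View pics/w2.png

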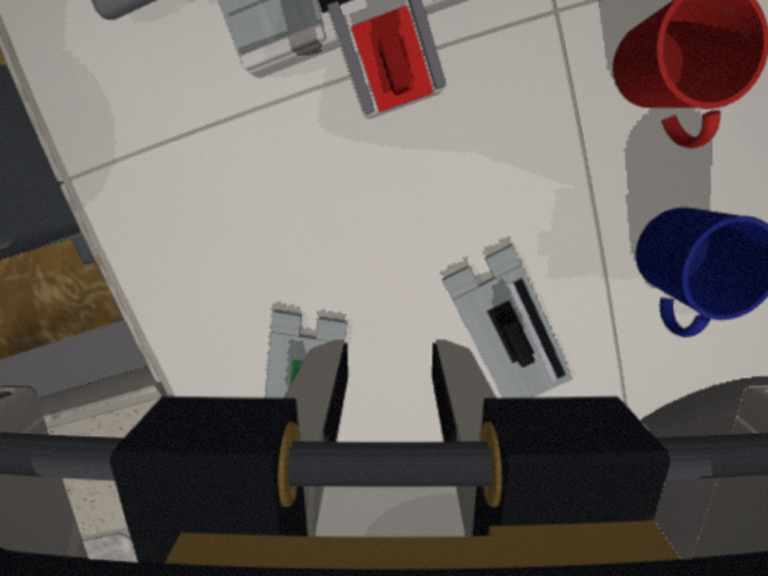

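The view shows two blades. The black-grip one is at about (512,330), with a plain dark edge strip and its notch at (482,262). The green-grip wavy one is at (300,350). The black one matches the plain blade: same shape, straight edge, not purple.

```bash
python3 - <<'E'
from h import *
c=np.load('w2.npy',allow_pickle=True).item()
f=lambda u,v,z=.006: onz(c,u/1.5,v/1.5,z)
A,B,C=f(442,279),f(511,238),f(572,378); print(A,B,C,np.linalg.norm(A-B),np.linalg.norm(B-C))
d=(B-C)[:2]; print('yaw y-axis',np.arctan2(d[1],d[0])-np.pi/2, 'from end',np.arctan2((B-A)[1],(B-A)[0]),'centre',(A+C)/2)
# black grip
hsv=cv2.cvtColor(c['image'],cv2.COLOR_RGB2HSV); m=cv2.inRange(hsv,np.array((0,0,0)),np.array((180,255,45)))
m[:, :320]=0; m[250:]=0; m[:198]=0; m[:,362:]=0
# grip component nearest (342,222)
n,l,st,ce=cv2.connectedComponentsWithStats(m)
for i in range(1,n):
    if st[i,4]>60:
        ys,xs=np.where(l==i); print(st[i],ce[i],cv2.minAreaRect(np.column_stack([xs,ys]).astype(np.float32)),onz(c,*ce[i],.025))
save(c['image'][150:280,270:400],'bl.png',4.5)
E
```

```text
[ 0.58523224 -0.2635464   0.006     ] [ 0.64366353 -0.24789116  0.006     ] [ 0.66777275 -0.37979368  0.006     ] 0.06049217188879643 0.1340877642428477
yaw y-axis 0.18078492170332083 from end 0.26177747386102274 centre [ 0.6265025  -0.32167004  0.006     ]
[348 198  14  31 144] [355.5625     210.57638889] ((356.4588928222656, 212.10958862304688), (32.690433502197266, 5.04839563369751), 65.55604553222656) [ 0.64293063 -0.30586312  0.025     ]
[326 201  30  43 633] [340.86887836 221.95102686] ((341.5000305175781, 223.0000457763672), (43.37971496582031, 15.205260276794434), 63.43495178222656) [ 0.62393957 -0.3144356   0.025     ]
```

View pics/bl.png

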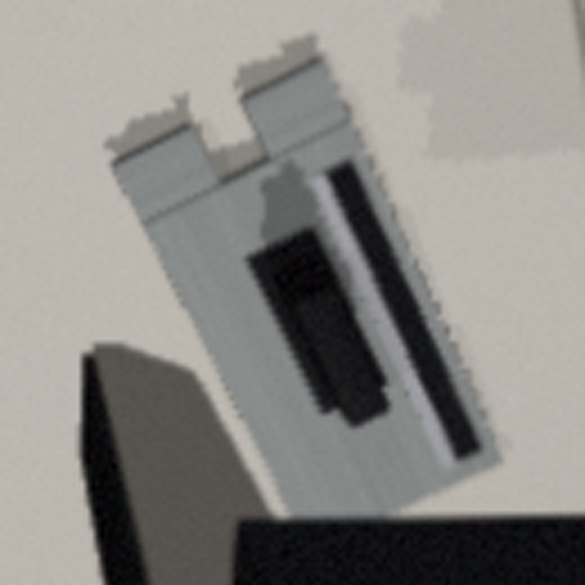

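```bash
python3 - <<'E'
from h import *
c=np.load('w2.npy',allow_pickle=True).item()
f=lambda u,v,z=.006: onz(c,270+u/4.5,150+v/4.5,z)
A,B,C=f(112,165),f(318,60),f(500,462); print(np.linalg.norm(A-B),np.linalg.norm(B-C))
d=(B-C)[:2]; y1=np.arctan2(d[1],d[0])-np.pi/2; y2=np.arctan2((B-A)[1],(B-A)[0]); print(y1,y2,'centre',(A+C)/2)
# grip top face corners z=.031: near-left(275,290) near-right(330,265)? far: (350,425),(390,405)
g=(f(355,425,.031)+f(388,405,.031))/2; print('grip far end top',g)
y=.19
print('pred far end',((A+C)/2)[:2]-.02*np.array([-np.sin(y),np.cos(y)]))
E
```

```text
0.05829887951916333 0.12989947696436133
0.19263225912980264 0.19414820305469407 centre [ 0.62630393 -0.32252383  0.006     ]
grip far end top [ 0.63054627 -0.34024336  0.031     ]
pred far end [ 0.63008111 -0.34216392]
```

```bash
python3 - <<'E'
from h import *
c=np.load('w2.npy',allow_pickle=True).item()
for z in (.0,.05,.1,.15): print(z,'mug handle',onz(c,665/1.5,300/1.5,z).round(3),'mug left rim',onz(c,640/1.5,250/1.5,z).round(3),'wok',[onz(c,u/1.5,v/1.5,z).round(3) for u,v in ((650,420),(700,388),(760,378))])
s=read_camera('scene'); save(s['image'][110:230,170:345],'sc.png',4.5)
im=s['image']
E
```

```text
0.0 mug handle [ 0.757 -0.337  0.   ] mug left rim [ 0.742 -0.289  0.   ] wok [array([ 0.732, -0.449,  0.   ]), array([ 0.78 , -0.431,  0.   ]), array([ 0.837, -0.44 ,  0.   ])]
0.05 mug handle [ 0.73  -0.311  0.05 ] mug left rim [ 0.717 -0.27   0.05 ] wok [array([ 0.708, -0.406,  0.05 ]), array([ 0.749, -0.391,  0.05 ]), array([ 0.798, -0.398,  0.05 ])]
0.1 mug handle [ 0.702 -0.285  0.1  ] mug left rim [ 0.692 -0.251  0.1  ] wok [array([ 0.684, -0.363,  0.1  ]), array([ 0.718, -0.35 ,  0.1  ]), array([ 0.758, -0.357,  0.1  ])]
0.15 mug handle [ 0.675 -0.258  0.15 ] mug left rim [ 0.666 -0.232  0.15 ] wok [array([ 0.661, -0.32 ,  0.15 ]), array([ 0.687, -0.31 ,  0.15 ]), array([ 0.719, -0.315,  0.15 ])]
```

View pics/sc.png

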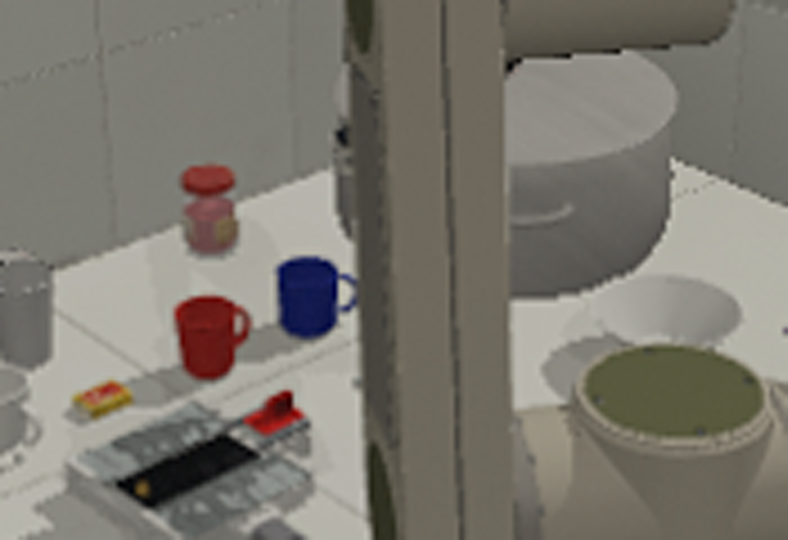

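```bash
python3 - <<'E'
from h import *
c=read_camera('scene')
f=lambda u,v,z: onz(c,170+u/4.5,110+v/4.5,z).round(3)
print('pot base front',[f(u,v,0) for u,v in ((515,297),(545,298),(600,287),(640,268),(665,245),(670,230))])
print('pot rim right',[(z,f(677,105,z)) for z in (.08,.12,.16)])
print('mug base',[f(u,v,0) for u,v in ((283,328),(308,336),(333,328))],'rim',f(278,265,.08),f(338,265,.08),'handle',f(355,290,.05))
w=np.load('w2.npy',allow_pickle=True).item()
E
```

```text
pot base front [array([ 0.654, -0.506,  0.   ]), array([ 0.63, -0.53,  0.  ]), array([ 0.606, -0.595,  0.   ]), array([ 0.606, -0.663,  0.   ]), array([ 0.625, -0.728,  0.   ]), array([ 0.648, -0.762,  0.   ])]
pot rim right [(0.08, array([ 0.773, -0.908,  0.08 ])), (0.12, array([ 0.714, -0.838,  0.12 ])), (0.16, array([ 0.655, -0.767,  0.16 ]))]
mug base [array([ 0.775, -0.267,  0.   ]), array([ 0.743, -0.277,  0.   ]), array([ 0.738, -0.308,  0.   ])] rim [ 0.775 -0.264  0.08 ] [ 0.732 -0.312  0.08 ] handle [ 0.718 -0.324  0.05 ]
```

```bash
python3 - <<'E'
from h import *
plan([((.6263,-.322,.25),.193),((.6263,-.322,.1955),.193)])
E
```

```text
shift [-0.268, 0.49, 0.516] turn [-0.0006, -0.0002, -0.1573] rows>=2.6
shift [0.0, 0.0, 0.272] turn [0.0, 0.0, 0.0] rows>=0.9
```

arm_command([
  [-0.067, 0.122, 0.1, 0, 0, -0.04],
  [-0.134, 0.245, 0.22, 0, 0, -0.08],
  [-0.2, 0.37, 0.35, 0, 0, -0.12],
  [-0.268, 0.49, 0.516, 0, 0, -0.157],
  [-0.268, 0.49, 0.516, 0, 0, -0.157],
])

```text
t: 15.65
tool_pos: [0.6264, -0.3192, 0.2454]
orientation: [-1.988, -2.421, 0.002]
force: [-2.1, 0.5, -0.4]
opening: 0.035
gripper_force: 0.0
```

```bash
python3 - <<'E'
from h import *
s=read_state(); print(s['tool_pos'].round(4),s['force'].round(1))
plan([((.6263,-.322,.1955),.193)])
c=read_camera('wrist'); im=c['image']; np.save('w3.npy',c,allow_pickle=True)
# predicted corners of notch end and grip top, then local check
y=.193; X=np.array([np.cos(y),np.sin(y),0]);Y=np.array([-np.sin(y),np.cos(y),0]);o=np.array([.6263,-.322,0]);Z=np.array([0,0,1.])
im=im.copy()
for a,b,z in ((-.03,.065,.006),(.03,.065,.006),(.007,.065,.006),(-.007,.065,.006),(-.007,.047,.006),(.007,.047,.006),(-.006,.02,.031),(.006,.02,.031),(-.006,-.02,.031),(.006,-.02,.031)):
    cv2.circle(im,tuple(int(v) for v in proj(c,o+a*X+b*Y+z*Z).round()),1,(255,0,0),-1)
save(im[60:330,150:400],'bl3.png',2.2)
E
```

```text
[ 0.6264 -0.3192  0.2454] [-2.1  0.5 -0.4]
shift [-0.015, -0.001, 0.249] turn [-0.0021, -0.002, 0.0009] rows>=0.8
```

View pics/bl3.png

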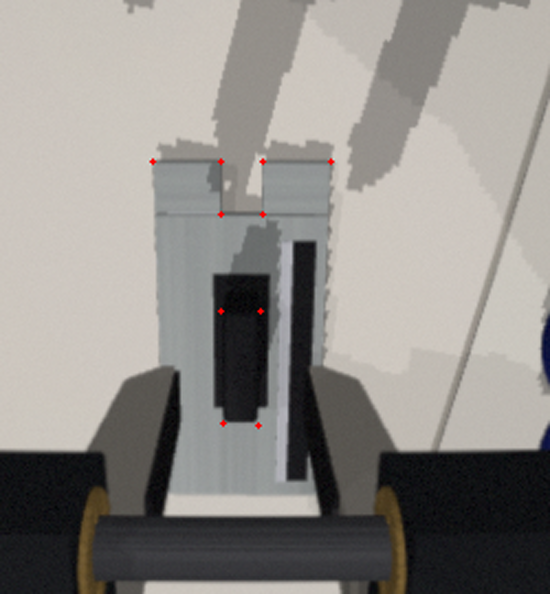

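The projected corners sit on the black blade's notch and grip to within about 1 mm. I descend and grip.

arm_command([
  [0, 0, 0.07, 0, 0, 0],
  [0, 0, 0.14, 0, 0, 0],
  [0, 0, 0.2, 0, 0, 0],
  [0, 0, 0.24, 0, 0, 0],
  [0, 0, 0.24, 0, 0, 0],
])

```text
t: 16.32
tool_pos: [0.6268, -0.3202, 0.2025]
orientation: [-1.994, -2.425, 0.0]
force: [-0.3, 0.3, 1.0]
opening: 0.0351
gripper_force: 0.0
```

arm_command([
  [-0.004, 0, 0.012, 0, 0, 0],
  [-0.008, 0, 0.024, 0, 0, 0],
  [-0.008, 0, 0.033, 0, 0, 0],
  [-0.008, 0, 0.035, 0, 0, 0],
  [-0.008, 0, 0.035, 0, 0, 0],
])

```text
t: 16.95
tool_pos: [0.6276, -0.322, 0.1966]
orientation: [-1.995, -2.427, 0.0]
force: [-0.6, -0.7, 0.1]
opening: 0.0348
gripper_force: 0.0
```

arm_command([
  [0, 0, 0, 0, 0, 0],
  [0, 0, 0, 0, 0, 0],
  [0, 0, 0, 0, 0, 0],
  [0, 0, 0, 0, 0, 0],
  [0, 0, 0, 0, 0, 0],
], fingers=1, force=25)

```text
t: 17.58
tool_pos: [0.6275, -0.3221, 0.1966]
orientation: [-1.995, -2.427, 0.0]
force: [-1.7, -0.3, 2.0]
opening: 0.0119
gripper_force: 25.0
```

arm_command([
  [0, 0, -0.04, 0, 0, 0],
  [0, 0, -0.12, 0, 0, 0],
  [0, 0, -0.25, 0, 0, 0],
  [0, 0, -0.4, 0, 0, 0],
  [0, 0, -0.5, 0, 0, 0],
])

```text
t: 18.2
tool_pos: [0.628, -0.3222, 0.2999]
orientation: [1.993, 2.424, 0.001]
force: [0.4, 0.1, -2.3]
opening: 0.0117
gripper_force: 25.0
```

```bash
python3 - <<'E'
from h import *
s=read_state(); print(s['t'],s['tool_pos'].round(4),s['force'].round(1))
plan([((.6,-.16,.33),.11),((.588,.004,.30),.026)])
E
```

```text
18.2 [ 0.628  -0.3222  0.2999] [ 0.4  0.1 -2.3]
shift [0.823, 0.02, -0.152] turn [0.0009, 0.0007, 0.0269] rows>=2.7
shift [0.822, 0.03, 0.15] turn [0.0, 0.0, 0.0267] rows>=2.7
```

arm_command([
  [0.12, 0.003, -0.05, 0, 0, 0.004],
  [0.28, 0.007, -0.1, 0, 0, 0.009],
  [0.45, 0.01, -0.15, 0, 0, 0.015],
  [0.63, 0.015, -0.152, 0, 0, 0.02],
  [0.823, 0.02, -0.152, 0, 0, 0.027],
])

```text
t: 18.82
tool_pos: [0.5994, -0.1588, 0.3279]
orientation: [2.097, 2.338, 0.001]
force: [0.5, 0.1, -0.8]
opening: 0.0116
gripper_force: 25.0
```

arm_command([
  [0.19, 0.007, 0.03, 0, 0, 0.0067],
  [0.38, 0.014, 0.06, 0, 0, 0.013],
  [0.57, 0.02, 0.1, 0, 0, 0.02],
  [0.74, 0.027, 0.15, 0, 0, 0.0267],
  [0.822, 0.03, 0.15, 0, 0, 0.0267],
])

```text
t: 19.45
tool_pos: [0.5871, 0.006, 0.2965]
orientation: [-2.19, -2.251, 0.001]
force: [0.6, 0.3, -1.3]
opening: 0.0117
gripper_force: 25.0
```

arm_command([
  [0, 0, 0, 0, 0, 0],
  [0, 0, 0, 0, 0, 0],
  [0, 0, 0, 0, 0, 0],
  [0, 0, 0, 0, 0, 0],
  [0, 0, 0, 0, 0, 0],
])

```text
t: 20.08
tool_pos: [0.5876, 0.0039, 0.297]
orientation: [2.193, 2.249, -0.0]
force: [-0.4, -0.0, -0.7]
opening: 0.012
gripper_force: 25.0
```

```bash
python3 - <<'E'
from h import *
s=read_state(); print(s['t'],s['tool_pos'].round(4),s['orientation'].round(4))
Rt=R.from_rotvec(s['orientation']).as_matrix(); print('tool y yaw',np.arctan2(Rt[1,1],Rt[0,1]))
c=read_camera('wrist'); np.save('w4.npy',c,allow_pickle=True); save(c['image'],'w4.png')
# toothed-in-hand picture at same scale
old=cv2.resize(cv2.imread('pics/pl.png')[:,:,::-1],(512,384),interpolation=cv2.INTER_AREA)
for n,im in (('old',old),('new',c['image'])):
    g=cv2.cvtColor(im,cv2.COLOR_RGB2GRAY).astype(int); print(n)
    for u in (220,235,290,300): print(u,g[120:190,u].tolist())
E
```

```text
20.075 [0.5876 0.0039 0.297 ] [ 2.1933  2.2492 -0.    ]
tool y yaw 0.025184679623649002
old
220 [49, 45, 50, 66, 115, 160, 157, 117, 74, 53, 51, 54, 52, 48, 54, 51, 49, 50, 52, 60, 87, 130, 170, 187, 190, 189, 188, 188, 189, 191, 192, 193, 193, 193, 192, 191, 191, 191, 191, 190, 188, 187, 187, 190, 193, 196, 194, 192, 192, 189, 177, 151, 160, 185, 191, 193, 193, 193, 193, 192, 193, 193, 194, 192, 193, 194, 193, 194, 195, 194]
235 [170, 141, 89, 52, 46, 51, 51, 51, 50, 50, 53, 52, 52, 50, 54, 52, 53, 54, 53, 62, 84, 117, 136, 140, 139, 140, 139, 138, 138, 139, 143, 141, 141, 142, 139, 138, 139, 140, 139, 137, 135, 135, 136, 139, 142, 143, 142, 140, 140, 136, 127, 114, 123, 136, 138, 138, 138, 138, 139, 140, 139, 141, 140, 140, 139, 139, 140, 140, 140, 138]
290 [53, 50, 50, 52, 53, 51, 50, 52, 52, 51, 50, 50, 52, 51, 51, 50, 51, 52, 53, 61, 88, 118, 134, 137, 138, 138, 139, 138, 139, 139, 142, 142, 142, 141, 140, 139, 140, 141, 138, 136, 135, 134, 136, 138, 140, 141, 141, 140, 139, 137, 128, 123, 132, 140, 142, 141, 140, 141, 142, 141, 143, 143, 142, 142, 142, 133, 91, 54, 74, 124]
300
[... 992 characters left out ...]
115, 113, 114, 111, 115, 114, 113, 115]
290 [150, 149, 148, 147, 136, 95, 37, 20, 19, 21, 21, 18, 26, 60, 98, 112, 114, 114, 116, 111, 115, 113, 113, 116, 115, 116, 118, 115, 115, 114, 114, 114, 113, 113, 111, 111, 111, 113, 116, 116, 116, 114, 115, 110, 95, 102, 113, 114, 114, 116, 116, 116, 117, 114, 117, 116, 116, 117, 115, 89, 58, 47, 40, 42, 34, 30, 31, 35, 32, 32]
300 [92, 92, 92, 91, 93, 96, 98, 99, 97, 96, 98, 100, 98, 93, 96, 114, 113, 111, 113, 112, 114, 113, 115, 116, 116, 116, 118, 116, 114, 114, 117, 116, 114, 113, 112, 111, 112, 114, 117, 116, 114, 115, 112, 111, 94, 99, 110, 114, 112, 114, 111, 112, 112, 111, 114, 115, 115, 115, 109, 86, 51, 19, 20, 24, 19, 23, 20, 16, 20, 19]
```

```bash
python3 - <<'E'
from h import *
c=np.load('w4.npy',allow_pickle=True).item(); im=c['image']; zt=.297-.1965+.006
g=cv2.cvtColor(im,cv2.COLOR_RGB2GRAY)
print('row150',[int(x) for x in g[150,195:325]])
hsv=cv2.cvtColor(im,cv2.COLOR_RGB2HSV)
for b in blobs(c,(12,90,60),(30,255,255),5)[:4]: print(b[:3],onz(c,*b[1],.040).round(4))
print('end',onz(c,235,133.6,zt).round(4),onz(c,290,133.6,zt).round(4),'slot bottom',onz(c,260,164.3,zt).round(4))
w=np.load('w1.npy',allow_pickle=True).item()
for b in blobs(w,(12,90,60),(30,255,255),5)[:5]: print('w1',b[:3],onz(w,*b[1],.040).round(4))
E
```

```text
row150 [158, 159, 158, 158, 157, 158, 159, 163, 160, 160, 157, 162, 161, 150, 152, 159, 161, 163, 161, 162, 159, 161, 161, 160, 162, 161, 162, 164, 161, 161, 161, 161, 162, 162, 160, 164, 162, 162, 161, 159, 124, 118, 115, 117, 117, 115, 115, 116, 115, 115, 116, 114, 106, 52, 23, 17, 20, 21, 17, 17, 18, 21, 19, 34, 27, 27, 27, 21, 19, 17, 22, 13, 13, 19, 17, 28, 62, 135, 160, 160, 162, 160, 161, 161, 162, 162, 157, 118, 113, 115, 115, 115, 114, 114, 116, 114, 114, 116, 114, 114, 117, 117, 114, 115, 113, 117, 115, 115, 115, 115, 115, 114, 115, 114, 114, 116, 137, 157, 159, 161, 159, 157, 159, 163, 161, 159, 158, 157, 157, 158]
(np.int32(7661), array([247.29421747, 365.51820911]), array([ 65, 349, 342,  31], dtype=int32)) [ 0.5803 -0.1798  0.04  ]
(np.int32(1127), array([442.40106477, 227.56255546]), array([422, 201,  51,  53], dtype=int32)) [ 0.7547 -0.0159  0.04  ]
(np.int32(302), array([233.20860927, 310.39735099]), array([230, 282,   8,  57], dtype=int32)) [ 0.5659 -0.1078  0.04  ]
(np.int32(295), array([285.89830508, 310.10169492]), array([282, 282,   8,  57], dtype=int32)) [ 0.6173 -0.1063  0.04  ]
end [0.5731 0.0689 0.1065] [0.6045 0.0697 0.1065] slot bottom [0.5878 0.0513 0.1065]
w1 (np.int32(5982), array([379.67335339, 363.75660314]), array([234, 342, 278,  37], dtype=int32)) [ 0.7252 -0.2571  0.04  ]
w1 (np.int32(3767), array([21.38598354, 43.00584019]), array([ 0,  0, 51, 88], dtype=int32)) [0.3269 0.1437 0.04  ]
w1 (np.int32(900), array([ 52.26777778, 210.77555556]), array([ 16, 193,  59,  28], dtype=int32)) [ 0.3266 -0.0324  0.04  ]
w1 (np.int32(798), array([436.47994987, 198.35588972]), array([420, 177,  41,  44], dtype=int32)) [ 0.7572 -0.0186  0.04  ]
w1 (np.int32(789), array([ 87.45120406, 307.50697085]), array([ 76, 280,  30,  55], dtype=int32)) [ 0.3427 -0.1636  0.04  ]
```

arm_command([
  [-0.05, 0, 0, 0, 0, 0],
  [-0.12, 0, 0, 0, 0, 0],
  [-0.18, 0, 0, 0, 0, 0],
  [-0.2, 0, 0, 0, 0, 0],
  [-0.2, 0, 0, 0, 0, 0],
])

```text
t: 20.75
tool_pos: [0.5886, -0.0361, 0.2969]
orientation: [-2.194, -2.249, -0.0]
force: [0.1, 0.6, -1.3]
opening: 0.0118
gripper_force: 25.0
```

```bash
python3 - <<'E'
from h import *
s=read_state(); print(s['tool_pos'].round(4))
c=read_camera('wrist'); np.save('w5.npy',c,allow_pickle=True); im=c['image']
u,v=proj(c,(.5874,.0567,.040)).round().astype(int); print('pred pin px',u,v)
hsv=cv2.cvtColor(im,cv2.COLOR_RGB2HSV)[v-25:v+25,u-40:u+40]
m=cv2.inRange(hsv,np.array((10,100,70)),np.array((35,255,255)))
n,l,st,ce=cv2.connectedComponentsWithStats(m)
for i in range(1,n):
    if st[i,4]>5: print(st[i],ce[i]+[u-40,v-25],[onz(c,*(ce[i]+[u-40,v-25]),z).round(4) for z in (.030,.036,.042)])
g=cv2.cvtColor(im,cv2.COLOR_RGB2GRAY)
print('dark recess row',[int(x) for x in g[v+14,u-55:u+55]])
print('z',np.array(c['T'])[:3,3].round(3))
zt=s['tool_pos'][2]-.1965+.006
for uu in (235,290): print([int(x) for x in g[115:175,uu]])
E
```

```text
[ 0.5886 -0.0361  0.2969]
pred pin px 259 88
[ 34  22  13  14 138] [259.0942029   91.53623188] [array([0.5872, 0.0548, 0.03  ]), array([0.5872, 0.0546, 0.036 ]), array([0.5872, 0.0544, 0.042 ])]
dark recess row [180, 180, 175, 176, 178, 175, 177, 177, 177, 178, 181, 182, 178, 151, 140, 154, 113, 47, 30, 33, 35, 34, 33, 32, 33, 35, 35, 29, 30, 30, 34, 35, 27, 23, 24, 27, 23, 21, 25, 25, 25, 27, 25, 27, 23, 23, 21, 20, 21, 25, 23, 27, 21, 21, 27, 26, 23, 27, 26, 25, 25, 22, 30, 27, 25, 24, 27, 27, 27, 24, 24, 24, 26, 26, 19, 24, 21, 26, 25, 28, 24, 24, 27, 22, 24, 24, 27, 23, 22, 24, 25, 26, 25, 29, 75, 123, 124, 103, 123, 129, 128, 128, 126, 129, 131, 149, 172, 177, 178, 176]
z [0.587 0.047 0.276]
[28, 31, 31, 27, 22, 22, 23, 26, 26, 29, 28, 30, 32, 35, 31, 31, 35, 38, 69, 106, 122, 123, 124, 124, 123, 125, 122, 124, 128, 126, 127, 125, 126, 124, 124, 127, 125, 121, 121, 122, 121, 123, 125, 125, 124, 125, 123, 122, 120, 102, 113, 120, 123, 125, 123, 123, 122, 124, 123, 122]
[22, 24, 19, 17, 22, 26, 21, 23, 23, 22, 24, 19, 24, 24, 20, 21, 22, 31, 64, 104, 121, 124, 124, 124, 123, 124, 124, 125, 125, 126, 127, 126, 126, 122, 124, 123, 124, 122, 121, 121, 118, 120, 125, 125, 127, 125, 123, 122, 117, 104, 112, 125, 125, 126, 127, 126, 124, 125, 128, 126]
```

The pin is at (0.5872, 0.0547) and the notch needs +36.4 mm along tool x. x and yaw already match.

arm_command([
  [0.05, 0, 0.02, 0, 0, 0],
  [0.11, -0.001, 0.08, 0, 0, 0],
  [0.17, -0.002, 0.15, 0, 0, 0],
  [0.182, -0.002, 0.2, 0, 0, 0],
  [0.182, -0.002, 0.24, 0, 0, 0],
])

```text
t: 21.42
tool_pos: [0.587, 0.0012, 0.2477]
orientation: [-2.191, -2.25, 0.001]
force: [-0.5, -0.2, -1.5]
opening: 0.012
gripper_force: 25.0
```

arm_command([
  [0, 0, 0.01, 0, 0, 0],
  [0, 0, 0.02, 0, 0, 0],
  [0, 0, 0.03, 0, 0, 0],
  [0, 0, 0.03, 0, 0, 0],
  [0, 0, 0.03, 0, 0, 0],
])

```text
t: 22.05
tool_pos: [0.5874, 0.0006, 0.2432]
orientation: [2.193, 2.25, 0.0]
force: [-0.9, -0.9, -0.9]
opening: 0.0116
gripper_force: 25.0
```

```bash
python3 - <<'E'
from h import *
s=read_state(); print(s['tool_pos'].round(4),s['force'].round(1))
c=read_camera('wrist'); np.save('w6.npy',c,allow_pickle=True); im=c['image']
for z in (.036,): u,v=proj(c,(.5872,.0547,z)).round().astype(int); print('pred pin px',u,v)
hsv=cv2.cvtColor(im,cv2.COLOR_RGB2HSV)[v-25:v+25,u-40:u+40]
m=cv2.inRange(hsv,np.array((10,100,70)),np.array((35,255,255)))
n,l,st,ce=cv2.connectedComponentsWithStats(m)
for i in range(1,n):
    if st[i,4]>5: print(st[i],ce[i]+[u-40,v-25])
g=cv2.cvtColor(im,cv2.COLOR_RGB2GRAY)
for r in (v-6,v,v+6): print(r,[int(x) for x in g[r,u-60:u+60]])
E
```

```text
[0.5874 0.0006 0.2432] [-0.9 -0.9 -0.9]
pred pin px 260 149
[ 32  16  16  18 212] [259.31132075 148.59433962]
143 [168, 169, 170, 172, 173, 173, 170, 157, 141, 159, 167, 165, 165, 165, 166, 168, 167, 165, 169, 168, 166, 166, 165, 166, 167, 167, 168, 168, 169, 168, 167, 167, 167, 165, 130, 121, 121, 118, 120, 118, 118, 119, 121, 120, 120, 119, 119, 104, 53, 27, 25, 20, 25, 40, 68, 81, 87, 88, 89, 96, 99, 97, 98, 93, 87, 73, 40, 21, 22, 16, 23, 57, 137, 166, 167, 167, 168, 168, 167, 167, 168, 162, 125, 122, 118, 120, 121, 119, 118, 120, 119, 120, 122, 121, 119, 118, 119, 119, 118, 118, 120, 118, 119, 120, 119, 117, 120, 118, 120, 118, 118, 120, 150, 163, 164, 165, 163, 164, 163, 164]
149 [167, 169, 168, 170, 173, 175, 172, 159, 124, 148, 163, 164, 165, 165, 165, 165, 166, 165, 165, 165, 168, 166, 166, 167, 167, 166, 166, 167, 168, 166, 168, 165, 167, 162, 127, 117, 118, 119, 119, 119, 119, 117, 119, 121, 118, 117, 119, 110, 56, 27, 18, 34, 74, 76, 76, 75, 89, 99, 109, 107, 105, 104, 101, 96, 96, 93, 91, 69, 30, 24, 25, 61, 140, 165, 165, 166, 167, 167, 165, 166, 161, 124, 122, 118, 118, 120, 118, 117, 117, 119, 119, 117, 117, 118, 119, 119, 119, 119, 119, 119, 118, 117, 119, 118, 118, 120, 118, 120, 118, 118, 116, 129, 158, 163, 165, 164, 165, 164, 164, 167]
155 [120, 122, 123, 133, 164, 174, 174, 167, 139, 142, 156, 161, 161, 161, 163, 161, 163, 161, 163, 161, 163, 166, 164, 164, 161, 161, 161, 161, 163, 163, 161, 162, 162, 159, 124, 114, 116, 117, 113, 117, 113, 115, 118, 116, 116, 118, 115, 109, 55, 24, 22, 19, 19, 38, 60, 68, 63, 68, 68, 67, 70, 74, 75, 77, 63, 41, 25, 25, 21, 24, 27, 57, 140, 161, 163, 163, 162, 161, 162, 160, 157, 122, 116, 117, 115, 115, 115, 115, 117, 114, 115, 115, 116, 115, 115, 116, 116, 116, 116, 116, 114, 113, 113, 116, 117, 115, 116, 115, 114, 117, 128, 147, 164, 166, 165, 158, 131, 122, 120, 120]
```

The pin shows centred inside the notch, so I lower the blade.

arm_command([
  [0, 0, 0.02, 0, 0, 0],
  [0, 0, 0.04, 0, 0, 0],
  [0, 0, 0.06, 0, 0, 0],
  [0, 0, 0.075, 0, 0, 0],
  [0, 0, 0.078, 0, 0, 0],
])

```text
t: 22.72
tool_pos: [0.5872, 0.0007, 0.2269]
orientation: [-2.192, -2.25, 0.001]
force: [0.2, 0.3, -0.9]
opening: 0.0114
gripper_force: 25.0
```

arm_command([
  [0, 0, 0.003, 0, 0, 0],
  [0, 0, 0.006, 0, 0, 0],
  [0, 0, 0.008, 0, 0, 0],
  [0, 0, 0.008, 0, 0, 0],
  [0, 0, 0.008, 0, 0, 0],
])

```text
t: 23.35
tool_pos: [0.5874, 0.0007, 0.2265]
orientation: [2.192, 2.25, 0.0]
force: [-2.3, 0.1, 6.4]
opening: 0.012
gripper_force: 25.0
```

The blade touched down at the expected height, so I release, rise and check.

arm_command([
  [0, 0, 0, 0, 0, 0],
  [0, 0, 0, 0, 0, 0],
  [0, 0, 0, 0, 0, 0],
  [0, 0, 0, 0, 0, 0],
  [0, 0, -0.05, 0, 0, 0],
], fingers=0.25)

```text
t: 23.98
tool_pos: [0.5868, 0.0008, 0.2351]
orientation: [-2.191, -2.249, 0.002]
force: [-0.2, 0.5, 0.7]
opening: 0.0347
gripper_force: 0.0
```

arm_command([
  [0, 0, -0.06, 0, 0, 0],
  [0, 0, -0.14, 0, 0, 0],
  [0, 0, -0.18, 0, 0, 0],
  [0, 0, -0.18, 0, 0, 0],
  [0, 0, -0.18, 0, 0, 0],
])

```text
t: 24.6
tool_pos: [0.5871, 0.0008, 0.2714]
orientation: [-2.192, -2.25, 0.001]
force: [-0.4, 0.7, -0.3]
opening: 0.0347
gripper_force: 0.0
```

```bash
python3 - <<'E'
from h import *
s=read_state(); print(s['t'],s['tool_pos'].round(4),s['opening'],s['force'].round(1))
c=read_camera('wrist'); im=c['image']; g=cv2.cvtColor(im,cv2.COLOR_RGB2GRAY)
u,v=proj(c,(.5872,.0547,.036)).round().astype(int)
hsv=cv2.cvtColor(im,cv2.COLOR_RGB2HSV)[v-25:v+25,u-40:u+40]
m=cv2.inRange(hsv,np.array((10,100,70)),np.array((35,255,255)))
n,l,st,ce=cv2.connectedComponentsWithStats(m)
for i in range(1,n):
    if st[i,4]>5: p=ce[i]+[u-40,v-25]; print('pin',st[i],p,onz(c,*p,.042).round(4))
r0,r1=(int(proj(c,(.5872,y,.036))[1]) for y in (.075,.035)); uu=int(proj(c,(.57,.05,.036))[0])
for k in (uu,uu+4): print(k,r0,[int(x) for x in g[r0:r1,k]])
for y in (.0657,.0477): print(y,proj(c,(.57,y,.036)))
r=int(proj(c,(.587,.06,.036))[1]); print('row',r,u-50,[int(x) for x in g[r,u-50:u+50]])
for b in blobs(c,*COL['red'],300)[:1]: print('bolt',b[:3],onz(c,b[1][0],b[2][1],.044).round(4))
plan([((.5922,-.1136,.27),.026),((.5922,-.1136,.236),.026),((.5922,-.0825,.236),.026)])
E
```

```text
24.6 [0.5871 0.0008 0.2714] 0.03471023557853558 [-0.4  0.7 -0.3]
pin [ 34  18  13  15 166] [260.         143.18674699] [0.587  0.0553 0.042 ]
236 114 [149, 148, 147, 150, 150, 152, 148, 149, 146, 123, 54, 23, 31, 73, 104, 115, 115, 115, 114, 117, 113, 116, 119, 117, 115, 115, 114, 114, 117, 112, 112, 113, 114, 116, 116, 115, 112, 107, 95, 103, 113, 118, 141, 155, 157, 157, 159, 160, 160, 160, 160, 161, 160, 162, 161]
240 114 [149, 149, 149, 149, 147, 148, 148, 148, 144, 120, 55, 22, 32, 74, 103, 113, 115, 113, 116, 117, 116, 115, 116, 118, 118, 114, 116, 114, 117, 113, 111, 112, 113, 118, 115, 117, 115, 108, 98, 103, 111, 112, 115, 115, 115, 118, 145, 160, 162, 162, 161, 164, 160, 163, 163]
0.0657 [236.68752515 127.08565957]
0.0477 [236.58277074 151.90195655]
row 135 210 [165, 167, 167, 165, 152, 121, 179, 142, 80, 101, 151, 162, 164, 161, 162, 162, 161, 159, 129, 117, 115, 116, 116, 116, 115, 113, 116, 116, 116, 115, 115, 118, 116, 117, 115, 116, 115, 117, 116, 121, 137, 71, 29, 26, 32, 29, 21, 21, 27, 39, 41, 36, 31, 23, 21, 22, 21, 22, 25, 49, 117, 159, 162, 163, 164, 160, 161, 161, 162, 164, 160, 162, 162, 163, 162, 163, 162, 162, 159, 163, 163, 162, 156, 120, 116, 116, 114, 116, 118, 116, 115, 108, 60, 99, 132, 87, 99, 113, 112, 113]
bolt (np.int32(1027), array([260.80720545, 340.01557936]), array([242, 325,  39,  33], dtype=int32)) [ 0.5918 -0.1016  0.044 ]
shift [-0.572, 0.011, 0.005] turn [-0.0003, -0.0, -0.0001] rows>=1.8
shift [0.0, 0.0, 0.17] turn [0.0, 0.0, 0.0] rows>=0.5
shift [0.155, 0.004, 0.0] turn [0.0, 0.0, 0.0] rows>=0.5
```

The blade's end (row 127) and notch bottom (row 152) match the predicted seated position, and the pin is centred in the notch. Now the bolt.

arm_command([
  [-0.14, 0.003, 0, 0, 0, 0],
  [-0.28, 0.006, 0, 0, 0, 0],
  [-0.43, 0.008, 0, 0, 0, 0],
  [-0.572, 0.011, 0, 0, 0, 0],
  [-0.572, 0.011, 0, 0, 0, 0],
])

```text
t: 25.28
tool_pos: [0.5921, -0.1153, 0.271]
orientation: [-2.195, -2.247, 0.001]
force: [-0.1, -0.4, 1.1]
opening: 0.0349
gripper_force: 0.0
```

arm_command([
  [0, 0, 0.05, 0, 0, 0],
  [0, 0, 0.1, 0, 0, 0],
  [0, 0, 0.15, 0, 0, 0],
  [0, 0, 0.17, 0, 0, 0],
  [0, 0, 0.17, 0, 0, 0],
])

```text
t: 25.9
tool_pos: [0.5923, -0.1133, 0.2372]
orientation: [-2.192, -2.25, 0.001]
force: [0.9, 0.1, -0.3]
opening: 0.0351
gripper_force: 0.0
```

arm_command([
  [0, 0, 0, 0, 0, 0],
  [0, 0, 0, 0, 0, 0],
  [0, 0, 0, 0, 0, 0],
  [0, 0, 0, 0, 0, 0],
  [0, 0, 0, 0, 0, 0],
], fingers=1, force=20)

```text
t: 26.52
tool_pos: [0.5916, -0.1138, 0.2381]
orientation: [-2.191, -2.248, 0.003]
force: [-8.9, 0.0, 7.1]
opening: 0.0117
gripper_force: 20.0
```

arm_command([
  [0.03, 0, 0, 0, 0, 0],
  [0.06, 0, 0, 0, 0, 0],
  [0.09, 0, 0, 0, 0, 0],
  [0.12, 0, 0, 0, 0, 0],
  [0.148, 0, 0, 0, 0, 0],
])

```text
t: 27.15
tool_pos: [0.5908, -0.0843, 0.2381]
orientation: [-2.191, -2.249, 0.004]
force: [-9.0, -1.7, 8.2]
opening: 0.0118
gripper_force: 20.0
```

Moved 29.5 mm; a small extra push confirms the stop, then I release and rise.

arm_command([
  [0.005, 0, 0, 0, 0, 0],
  [0.01, 0, 0, 0, 0, 0],
  [0.012, 0, 0, 0, 0, 0],
  [0.012, 0, 0, 0, 0, 0],
  [0.012, 0, 0, 0, 0, 0],
])

```text
t: 27.78
tool_pos: [0.5907, -0.0831, 0.2381]
orientation: [-2.193, -2.249, 0.006]
force: [-8.8, -8.2, 6.2]
opening: 0.0118
gripper_force: 20.0
```

arm_command([
  [0, 0, 0, 0, 0, 0],
  [0, 0, 0, 0, 0, 0],
  [0, 0, 0, 0, 0, 0],
  [0, 0, 0, 0, 0, 0],
  [0, 0, -0.06, 0, 0, 0],
], fingers=0.25)

```text
t: 28.4
tool_pos: [0.5911, -0.0814, 0.249]
orientation: [-2.191, -2.249, 0.002]
force: [-0.2, -0.1, 0.2]
opening: 0.0345
gripper_force: 0.0
```

arm_command([
  [0, 0, -0.1, 0, 0, 0],
  [0, 0, -0.25, 0, 0, 0],
  [0, 0, -0.4, 0, 0, 0],
  [0, 0, -0.5, 0, 0, 0],
  [0, 0, -0.5, 0, 0, 0],
])

```text
t: 29.02
tool_pos: [0.5923, -0.0817, 0.3527]
orientation: [2.19, 2.247, 0.004]
force: [-0.4, -0.5, -0.3]
opening: 0.0349
gripper_force: 0.0
```

```bash
python3 - <<'E'
from h import *
s=read_state(); print(s['t'],s['tool_pos'].round(4),s['opening'],s['force'].round(1))
c=read_camera('wrist')
for b in blobs(c,*COL['red'],300)[:1]: print('bolt',b[:3],onz(c,b[1][0],b[2][1],.044).round(4))
u,v=proj(c,(.5872,.0547,.036)).round().astype(int)
m=cv2.inRange(cv2.cvtColor(c['image'],cv2.COLOR_RGB2HSV)[v-15:v+15,u-15:u+15],np.array((10,100,70)),np.array((35,255,255)))
print('pin px',np.argwhere(m).mean(0)[::-1]+[u-15,v-15],'pred',u,v)
g=cv2.cvtColor(c['image'],cv2.COLOR_RGB2GRAY)
for y in (.0657,.0477): 
    a,b=proj(c,(.572,y,.036)); print(a,b,[int(x) for x in g[int(b)-5:int(b)+6,int(a)]])
E
```

```text
29.025 [ 0.5923 -0.0817  0.3527] 0.034850612094000866 [-0.4 -0.5 -0.3]
bolt (np.int32(1593), array([255.7482737 , 182.60389203]), array([238, 159,  36,  51], dtype=int32)) [ 0.5905 -0.054   0.044 ]
pin px [254.86407767  42.39805825] pred 255 42
238.52218766828963 28.801984811971664 [195, 191, 165, 143, 135, 81, 59, 138, 155, 158, 158]
238.33203794503723 49.578512918294564 [154, 158, 161, 161, 155, 147, 124, 147, 157, 158, 156]
```

```bash
python3 - <<'E'
from h import *
c=np.load('w1.npy',allow_pickle=True).item(); print('w1 home edge',onz(c,286,231,.044).round(4))
c=read_camera('wrist'); b=blobs(c,*COL['red'],300)[0]; print('now',onz(c,b[1][0],b[2][1],.044).round(4))
print('w1 tab rear',onz(c,b[1][0],b[2][1]+b[2][3],.066).round(4))
E
```

```text
w1 home edge [ 0.5905 -0.0545  0.044 ]
now [ 0.5905 -0.0543  0.044 ]
w1 tab rear [ 0.5917 -0.0996  0.066 ]
```

The bolt's front edge is back at its original home position, so I hand in.

```bash
python3 -c "
from plant import *
print(close_job())"
```

```text
the job is handed in; nothing more can be done
None
```

The plain blade is in the seat over the pin with the bolt home, the toothed blade is on the plate grip up, and the wavy blade was left alone; I handed the job in at about 29 s, and no verdict came back.

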